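Set out the next sample set at the microscope

ROBOT

A 6-joint arm with a two-finger parallel gripper is mounted at the origin on a cart in front of the work surface, level with it; the furniture and walls round the work are solid. World frame = base frame: x ahead of the robot, y to its left, z up, the work surface at z = 0. Lengths are in m, angles in degrees, forces in N, time in s.
With the tool pointing down it reaches from about 0.375 to 0.9 m from the base axis. Payload 3.1 kg.
Tool frame: the origin (TCP) lies on the centre line of the jaws, within the pads' length; the fingertips stand finger_overhang ahead of it and the grasp point (between the pads) lies 5 mm behind it (finger_overhang is the distance from the TCP to the fingertips, in m); z points along the fingers, y is the line along which they close (so a half turn about z gives the same grasp; the last joint's range is limited). The gripper opens to 87 mm and grips with 3 to 60 N. Pads are 19 mm wide; open, the fingers measure 117 mm over their backs; the gripper's body (75 mm by 190 mm) begins 51 mm behind the grasp point.
Start: joints at [-87.29, 30.224, 82.088, -0, 67.689, -10.227], TCP at [0.14, -0.609, 0.237] pointing down, gripper open.
Joint ranges: [-176.69, 176.69], [-43.24, 126.21], [12.49, 139.97], [-82, 262], [0, 151.66], [-163.58, 163.58]. Speed limits (degrees/s): [159.86, 159.86, 180, 180, 180, 180].

INTERFACE

Orientations are given as a 3x3 rotation matrix whose columns are the frame's x, y, z axes.
In Python, from rig import read_state, capture, calibration, hand_in, finger_overhang gives the robot as it stands.
- The arm moves only by the tool send_rows, never from a script. Its argument "plan" is a list of rows, each a list of 5 numbers: the closure in counts, from 0 (fully open) to 255 (shut), then the shift along the tool's x, y, z in m, then the turn about the tool's z in rad. A call has 1 to 20 rows; each row shifts and turns the commanded pose from where the row before left it, along the tool's axes as they then stand; what a row does not reach is not made up. A row lasts 1/12 s, in which the tool goes at most 41.7 mm and 7.16 degrees, less where a joint would pass 70% of its speed; a pose out of reach is approached as far as the arm can. A call is refused whole if a number of a shift passes 0.0417 or a number of a turn 0.125, either way. A call with a gripper value outside its range is refused whole. The fingers move at their own pace and stop on an object; the grip force is fixed at half the most. Time passes only in rows, so rows that do not move let the fingers close. It gives the time, the measured TCP pose, the force, the opening and the grip force at its end, in the units of the state.
- read_state(): the state, without advancing time (a new reading comes with each control period).
- capture(name): name is "scene" or "top" or "wrist"; returns (picture, depth): 400x640x3 uint8, blue, green, red; 400x640 float32, m along the optical axis (not along the pixel's ray), 0 where there is no reading.
- calibration(name): a dict with "fx", "fy", "cx", "cy" (pixels), "xyz" and "rotation" of the camera in the world. Camera axes: x right, y down, z forward; pixel columns grow to the right and rows downward; lengths in m; the calibration is good to about 2 mm. The wrist camera is an equidistant fisheye: a pixel r from the principal point sees the ray r / f radians off the axis. A picture is of the moment at which its call begins: read the wrist's pose just before it. calibration takes no time and is no camera call; for the wrist camera it gives the pose at the moment of the call.
- hand_in(): hands the job in; it is judged then, once.
The state is a dict: "time_s": time; "joint_positions": joint angles; "qvel": joint speeds; "tau": joint torques, N m; "position": TCP position; "tcp_rot": TCP orientation; "force": force on the tool from outside, world axes, zero at the start; "moment": the same for the moment, N m; "opening": opening from 0.0 (shut) to 1.0 (fully open); "grasp_force": force on a finger pad.
Only numpy, scipy, OpenCV 4.12 (cv2) and the standard library are available. Lean on these libraries where they do the work, as an engineer would, in place of code of your own. Each camera call takes 0.05 s, during which the arm holds its last target. There are 200 camera calls.

TASK

Set out the next sample set on its marked mats: the dish with the pink-banded lid inside the pink ring, the dish with the yellow-banded lid inside the yellow ring, and the green slide mailer lying flat inside the green rectangle, along it. Then put the small coverslip box on the middle of the pink dish's lid so that its whole base is supported. Keep both dishes level all the time, leave the white slide mailer where it is, and let go of everything.

Things in the scene. Friction and masses are not known exactly. Their poses are not given: they have to be found in the camera images.
- pink_dish: closed clear petri dish with a deep PINK band round the edge of its lid (pale pink medium inside), loose, 58 mm diameter, 16 mm high, flat top and bottom, about 30 g; origin at the centre of its underside, z up. Grasp across the lid, which is 58 mm wide from 4 to 16 mm above the underside
- yellow_dish: closed clear petri dish with a YELLOW band round the edge of its lid (cream medium inside), loose, same size and weight as the pink-banded one; origin at the centre of its underside, z up
- green_mailer: flat dark GREEN plastic slide mailer (box), loose, closed, 34 mm (x) by 84 mm (y, its long axis) by 15 mm high, about 40 g; origin at the centre of its underside, z up. Either end may point either way
- coverslip_box: small white square coverslip box, loose, 29 x 29 mm, 17 mm high, about 30 g; origin at the centre of its underside, z up, sides along x and y. It ends on top of the pink dish, 16 mm above the underside of the dish
- pink_mat: fixed round grey mat, 90 mm diameter, 3 mm thick, with a deep PINK ring printed along its edge (inside of the ring 82 mm diameter) and a pink disc in the middle where the dish goes; origin at the centre of its underside on the desk, z up
- yellow_mat: fixed round mat like the pink one, but with a YELLOW ring and a yellow disc, for the yellow-banded dish; origin at the centre of its underside, z up
- green_mat: fixed rectangular grey mat, 66 mm (x) by 116 mm (y, its long axis), 3 mm thick, with a GREEN border (58 x 108 mm inside it) and a green rectangle in the middle where the mailer goes; origin at the centre of its underside, z up
- white_mailer: WHITE slide mailer, loose bystander of the same size as the green one (34 x 84 x 15 mm, y long), not to be moved; origin at the centre of its underside, z up
- microscope: large fixed cream-white microscope, an obstacle right of the work, 0.61 m high, within x 0.42 to 0.95, y -0.55 to -0.15 m (eyepieces overhang its front 0.4 to 0.5 m up): an arm that starts on its right must draw in before swinging past. All to be handled lies left of it; the dish, mailers and stores beyond it on its right belong to the room: leave them. Origin under its foot

How it is judged:
By the outcome, as a careful person would: the job done as asked, in the order asked, and still so for the second after the job is handed in, with the robot touching nothing.
It also fails if it takes over 112 s, if anything falls off the work surface, if the arm or the gripper's body presses on something with over 40 N, if the wrist force passes 120 N, or if a joint passes its speed limit or range.

## Working session

There is one attempt and no reset: what is moved stays moved. The work goes in short steps, Python scripts to look and compute and a tool call to move; the robot and the scene stay as the last step left them, time stands still between calls to the robot, and variables do not carry over. Pictures are saved under pics/ and viewed, at most 14 in all, crops included, and the job is handed in when it is done.

Besides the shell and the picture viewer there is one more tool, called after ">>>" by a JSON object that holds its "api" and its "payload", one argument or row to a line. send_rows: Moves the arm, as the interface text tells. Its arguments: {"type":"object","properties":{"plan":{"type":"array","items":{"type":"array","items":{"type":"number"}}}},"required":["plan"]}

```bash
mkdir -p pics && python3 - <<'E'
from rig import *
import cv2
s=read_state();print({k:s[k] for k in("time_s","position","tcp_rot","opening","force")},finger_overhang)
for n in("scene","top"):
    p,d=capture(n);cv2.imwrite(f"pics/{n}0.png",p)
    c=calibration(n);print(n,c)
E
```

```text
{'time_s': 0.0, 'position': array([ 0.13993533, -0.60842647,  0.23559045]), 'tcp_rot': array([[ 9.74609105e-01,  2.23913083e-01, -1.51272188e-04],
       [ 2.23912901e-01, -9.74606892e-01,  2.10230282e-03],
       [ 3.23302189e-04, -2.08279527e-03, -9.99997779e-01]]), 'opening': 0.9971159389145433, 'force': array([-0.53876567, -0.09119164, -0.00866646])} 0.014
scene {'fx': 386.56209480001394, 'fy': 386.56209480001394, 'cx': 319.30068134605233, 'cy': 197.606746613323, 'xyz': array([-0.32411162,  0.44507667,  0.69187291]), 'rotation': array([[-0.4329143 , -0.50111968,  0.7493092 ],
       [-0.90125986,  0.22422708, -0.37074639],
       [ 0.01777289, -0.83582372, -0.54871016]])}
top {'fx': 445.0587043124632, 'fy': 445.0587043124632, 'cx': 316.9054013343827, 'cy': 200.92789703839279, 'xyz': array([0.35057644, 0.00983504, 1.0736515 ]), 'rotation': array([[ 0.02325723, -0.98307893,  0.18170005],
       [-0.99972464, -0.02230225,  0.00729752],
       [-0.00312171, -0.18181974, -0.98332692]])}
```

View pics/top0.png

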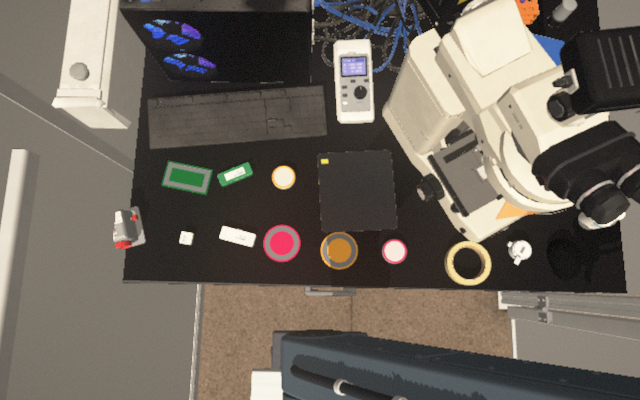

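View pics/scene0.png

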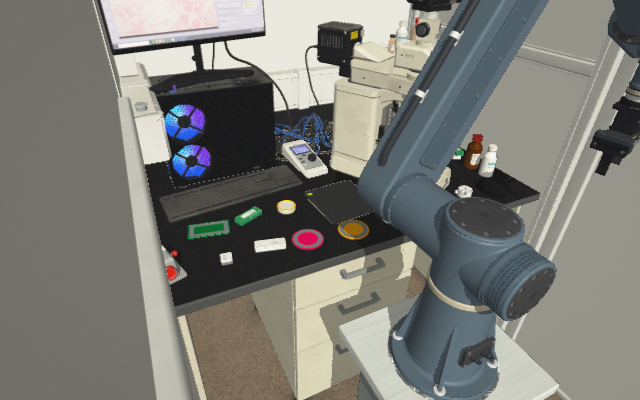

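Top picture: green mat (187,178), green mailer (235,174), yellow dish (283,177), pink mat (282,243), yellow mat (339,251), pink dish (395,251), coverslip box (186,238), white mailer (238,236). I'll segment these by code and back-project them, with an enlarged crop to check.

```bash
cat > h.py <<'E'
from rig import *
import cv2, numpy as np
def toworld(c,uv,z):
    "top/scene pixels to the plane z"
    uv=np.atleast_2d(np.asarray(uv,float))
    r=np.c_[(uv[:,0]-c["cx"])/c["fx"],(uv[:,1]-c["cy"])/c["fy"],np.ones(len(uv))]@c["rotation"].T
    return c["xyz"]+r*((z-c["xyz"][2])/r[:,2])[:,None]
def rect(mask,c,z):
    "largest blob -> world centre, size, angle of the long side from x (deg)"
    n,l,st,_=cv2.connectedComponentsWithStats(mask.astype(np.uint8))
    k=1+np.argmax(st[1:,4]); ys,xs=np.nonzero(l==k)
    w=toworld(c,np.c_[xs,ys],z)[:,:2]
    (cx,cy),(a,b),t=cv2.minAreaRect((w*1000).astype(np.float32))
    if a<b: t+=90
    return w.mean(0).round(4),(round(cx/1000,4),round(cy/1000,4)),(round(a),round(b)),round((t+90)%180-90,1)
E
python3 - <<'E'
from h import *
p=cv2.imread("pics/top0.png");c=calibration("top")
cv2.imwrite("pics/crop0.png",cv2.resize(p[150:290,140:420],None,fx=2.8,fy=2.8,interpolation=cv2.INTER_CUBIC))
hsv=cv2.cvtColor(p,cv2.COLOR_BGR2HSV)
def box(name,u,v,r,z):
    m=np.zeros(p.shape[:2],bool);m[v-r:v+r,u-r:u+r]=True
    print(name,*rect(m&(hsv[...,2]>75),c,z))
for a in [("green_mat",187,178,26,.003),("green_mailer",235,174,21,.015),("yellow_dish",283,177,20,.016),("pink_mat",282,243,25,.003),("yellow_mat",339,251,23,.003),("pink_dish",395,251,18,.016),("box",186,238,14,.017),("white",238,236,21,.015)]: box(*a)
E
```

```text
green_mat [0.6004 0.3411] (0.6006, 0.3412) (117, 67) 79.5
green_mailer [0.6086 0.2203] (0.6087, 0.2204) (38, 85) -66.1
yellow_dish [0.6036 0.1015] (0.6037, 0.1019) (60, 59) 1.8
pink_mat [0.4437 0.1007] (0.444, 0.1006) (91, 89) 1.7
yellow_mat [ 0.4296 -0.0373] (0.4304, -0.038) (91, 91) -88.7
pink_dish [ 0.4296 -0.1677] (0.4299, -0.1686) (57, 59) -88.7
box [0.4497 0.327 ] (0.4496, 0.327) (33, 32) 82.8
white [0.4569 0.2054] (0.4575, 0.2055) (88, 36) 76.5
```

View pics/crop0.png

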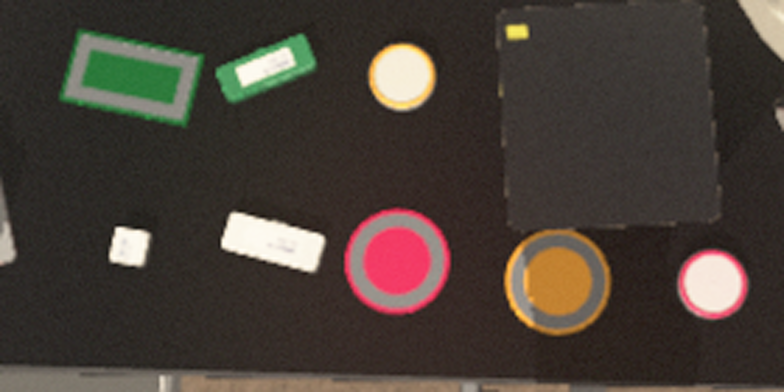

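```bash
python3 - <<'E'
from h import *
c=calibration("top");p,d=capture("top")
v,u=np.nonzero(d>0);r=np.c_[(u-c["cx"])/c["fx"],(v-c["cy"])/c["fy"],np.ones(len(u))]*d[v,u][:,None]
w=r@c["rotation"].T+c["xyz"]
m=(w[:,0]>.35)&(w[:,0]<.75)&(w[:,1]>-.45)&(w[:,1]<-.08)&(w[:,2]>.03)
q=w[m]
for x in np.arange(.35,.75,.05):
    s=q[(q[:,0]>=x)&(q[:,0]<x+.05)]
    for lo,hi in((.03,.15),(.15,.35),(.35,.7)):
        t=s[(s[:,2]>=lo)&(s[:,2]<hi)]
        if len(t)>3: print(round(x,2),lo,"max y",t[:,1].max().round(3),"z",t[:,2].max().round(3),len(t))
E
```

```text
0.4 0.03 max y -0.44 z 0.037 23
0.4 0.35 max y -0.365 z 0.483 129
0.45 0.03 max y -0.311 z 0.063 645
0.45 0.15 max y -0.282 z 0.35 832
0.45 0.35 max y -0.324 z 0.494 2759
0.5 0.03 max y -0.226 z 0.124 849
0.5 0.15 max y -0.253 z 0.35 1490
0.5 0.35 max y -0.286 z 0.484 4452
0.55 0.03 max y -0.212 z 0.099 594
0.55 0.15 max y -0.225 z 0.35 1445
0.55 0.35 max y -0.262 z 0.61 8277
0.6 0.03 max y -0.218 z 0.129 196
0.6 0.15 max y -0.214 z 0.35 1303
0.6 0.35 max y -0.239 z 0.611 5824
0.65 0.03 max y -0.184 z 0.15 752
0.65 0.15 max y -0.186 z 0.35 2528
0.65 0.35 max y -0.214 z 0.605 2100
0.7 0.03 max y -0.155 z 0.15 445
0.7 0.15 max y -0.155 z 0.35 1690
0.7 0.35 max y -0.187 z 0.426 3543
```

>>> {"api": "send_rows", "payload": {
  "plan": [
    [0,0,-0.02,0,0],
    [0,0,-0.036,0,0],
    [0,0,-0.036,0,0],
    [0,0,-0.036,0,0],
    [0,0,-0.036,0,0],
    [0,0,-0.036,0,0],
    [0,0,-0.015,0,-0.06],
    [0,0,0,0,-0.12],
    [0,0,0,0,-0.12],
    [0,0,0,0,-0.12],
    [0,0,0,0,-0.12],
    [0,0,0,0,-0.12],
    [0,0,0,0,-0.12],
    [0,0,0,0,-0.12],
    [0,0,0,0,-0.12],
    [0,0,0,0,-0.12],
    [0,0,0,0,-0.12],
    [0,0,0,0,-0.085]
  ]
}}

```text
time_s: 1.65
position: [0.0918, -0.3994, 0.2365]
tcp_rot: [[-0.005, 1.0, 0.0], [1.0, 0.005, 0.0], [0.0, 0.0, -1.0]]
force: [0.1, 0.5, -0.5]
opening: 1.001
grasp_force: 0.0
```

>>> {"api": "send_rows", "payload": {
  "plan": [
    [0,0.009,0.016,0,0],
    [0,0.018,0.032,0,0],
    [0,0.018,0.032,0,0],
    [0,0.018,0.032,0,0],
    [0,0.018,0.032,0,0],
    [0,0.018,0.032,0,0],
    [0,0.018,0.032,0,0],
    [0,0.024,0.027,0,0],
    [0,0.024,0.027,0,0],
    [0,0.024,0.027,0,0],
    [0,0.024,0.027,0,0],
    [0,0.013,0.012,0.02,0],
    [0,0,0,0.035,0],
    [0,0,0,0.035,0],
    [0,0,0,0.02,0],
    [0,0,0,0,0]
  ]
}}

```text
time_s: 2.98
position: [0.4175, -0.1716, 0.1231]
tcp_rot: [[-0.001, 1.0, -0.007], [1.0, 0.001, 0.005], [0.005, -0.007, -1.0]]
force: [-0.3, 0.5, -0.2]
opening: 1.001
grasp_force: 0.0
```

```bash
cat >> h.py <<'E'
def wpx(c,uv,z):
    "wrist fisheye pixels to the plane z"
    uv=np.atleast_2d(np.asarray(uv,float));a=(uv-[c["cx"],c["cy"]])/[c["fx"],c["fy"]]
    t=np.linalg.norm(a,axis=1)[:,None];r=np.c_[a/np.maximum(t,1e-9)*np.sin(t),np.cos(t)]@c["rotation"].T
    return c["xyz"]+r*((z-c["xyz"][2])/r[:,2])[:,None]
def wlook(name):
    s=read_state();c=calibration("wrist");p,d=capture("wrist");cv2.imwrite(f"pics/{name}.png",p)
    np.save(f"pics/{name}.npy",c,allow_pickle=True)
    print("t",s["time_s"],"tcp",s["position"].round(4),"yaw",np.degrees(np.arctan2(s["tcp_rot"][1,0],s["tcp_rot"][0,0])).round(2));return s,c,p,d
E
python3 - <<'E'
from h import *
s,c,p,d=wlook("w1");print(c)
E
```

```text
t 2.9833 tcp [ 0.4175 -0.1716  0.1231] yaw 90.03
{'fx': 309.70691628693146, 'fy': 309.70691628693146, 'cx': 320.8192544054425, 'cy': 204.54834108423427, 'xyz': array([ 0.4190147 , -0.09756908,  0.2724799 ]), 'rotation': array([[ 9.99979110e-01,  2.08176253e-03, -6.11922388e-03],
       [ 3.71509792e-04, -9.63661181e-01, -2.67127293e-01],
       [-6.45295410e-03,  2.67119439e-01, -9.63641824e-01]])}
```

View pics/w1.png

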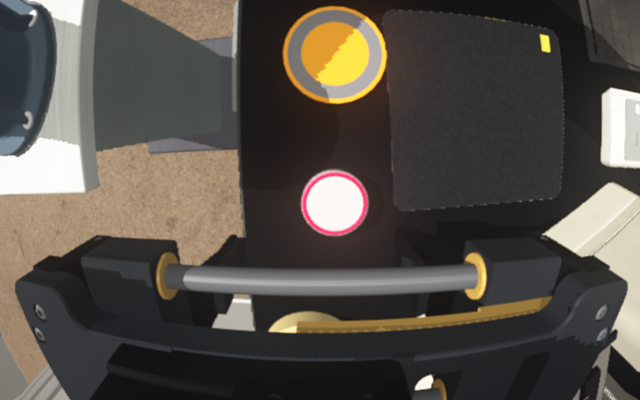

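Wrist view: pink dish at (334,203), yellow mat at (335,55); microscope stays clear at the far right. Measure the dish centre.

```bash
cat >> h.py <<'E'
def blob(p,c,u,v,r,z,lo=90,sat=None):
    "rect of the bright (or saturated) blob within r of pixel u,v, on plane z, wrist camera"
    h=cv2.cvtColor(p,cv2.COLOR_BGR2HSV);m=np.zeros(p.shape[:2],np.uint8);cv2.circle(m,(u,v),r,1,-1)
    m&=((h[...,2]>lo) if sat is None else (h[...,1]>sat)&(h[...,2]>lo)).astype(np.uint8)
    n,l,st,_=cv2.connectedComponentsWithStats(m);k=1+np.argmax(st[1:,4])
    ct=max(cv2.findContours((l==k).astype(np.uint8),cv2.RETR_EXTERNAL,cv2.CHAIN_APPROX_NONE)[0],key=len)[:,0]
    w=(wpx(c,ct,z)[:,:2]*1000).astype(np.float32)
    (cx,cy),(a,b),t=cv2.minAreaRect(w)
    if a<b:t+=90
    (ex,ey),R=cv2.minEnclosingCircle(w)
    print("rect c",(cx/1000,cy/1000),"size",round(a),round(b),"long ang",round((t+90)%180-90,1),"circ",(round(ex/1000,4),round(ey/1000,4)),"D",round(2*R))
E
python3 - <<'E'
from h import *
p=cv2.imread("pics/w1.png");c=np.load("pics/w1.npy",allow_pickle=True).item()
blob(p,c,334,203,42,.016); blob(p,c,335,55,58,.003)
E
```

```text
rect c (0.42881271362304685, -0.16778781127929687) size 59 59 long ang -44.7 circ (0.4284, -0.1676) D 61
rect c (0.42931307983398437, -0.03779142379760742) size 91 90 long ang 1.0 circ (0.4294, -0.0373) D 91
```

>>> {"api": "send_rows", "payload": {
  "plan": [
    [0,0.002,0.006,0.02,0],
    [0,0.002,0.006,0.03,0],
    [0,0,0,0.026,0],
    [0,0,0,0,0],
    [0,0,0,0,0]
  ]
}}

```text
time_s: 3.45
position: [0.4319, -0.1698, 0.051]
tcp_rot: [[0.0, 1.0, -0.001], [1.0, -0.0, 0.001], [0.001, -0.001, -1.0]]
force: [-0.1, 0.0, 0.5]
opening: 0.999
grasp_force: 0.0
```

>>> {"api": "send_rows", "payload": {
  "plan": [
    [0,0.002,-0.003,0.012,0],
    [0,0,0,0.015,0],
    [0,0,0,0.005,0],
    [0,0,0,0,0],
    [0,0,0,0,0],
    [0,0,0,0,0]
  ]
}}

```text
time_s: 3.95
position: [0.4296, -0.1682, 0.0199]
tcp_rot: [[0.0, 1.0, 0.002], [1.0, -0.0, -0.001], [-0.001, 0.002, -1.0]]
force: [0.3, -0.3, 0.9]
opening: 1.0
grasp_force: 0.0
```

>>> {"api": "send_rows", "payload": {
  "plan": [
    [0,0,0,0.002,0],
    [120,0,0,0,0],
    [255,0,0,0,0],
    [255,0,0,0,0],
    [255,0,0,0,0],
    [255,0,0,0,0],
    [255,0,0,0,0],
    [255,0,0,0,0],
    [255,0,0,0,0],
    [255,0,0,0,0]
  ]
}}

```text
time_s: 4.78
position: [0.4288, -0.1675, 0.0165]
tcp_rot: [[-0.0, 1.0, -0.0], [1.0, 0.0, 0.0], [0.0, -0.0, -1.0]]
force: [0.6, -0.1, 0.6]
opening: 0.659
grasp_force: 30.0
```

>>> {"api": "send_rows", "payload": {
  "plan": [
    [255,0,0,-0.015,0],
    [255,0,0,-0.025,0],
    [255,0.01,0.001,-0.01,0],
    [255,0.02,0.001,0,0],
    [255,0.032,0.002,0,0],
    [255,0.034,0.002,0,0],
    [255,0.034,0.002,0,0],
    [255,0.034,0.002,0,0],
    [255,0.034,0.002,0,0],
    [255,0.03,0.002,0,0],
    [255,0.025,0.001,0,0],
    [255,0.015,0,0,0],
    [255,0,0,0,0],
    [255,0,0,0,0],
    [255,0,0,0,0]
  ]
}}

```text
time_s: 6.03
position: [0.4436, 0.1003, 0.0665]
tcp_rot: [[-0.0, 1.0, -0.0], [1.0, 0.0, -0.0], [-0.0, -0.0, -1.0]]
force: [0.3, 0.1, 0.0]
opening: 0.656
grasp_force: 30.0
```

```bash
python3 - <<'E'
from h import *
s,c,p,d=wlook("w2");print(s["opening"],s["force"])
E
```

```text
t 6.0333 tcp [0.4436 0.1003 0.0665] yaw 90.02
0.6561270900760099 [0.26890535 0.10921814 0.04905072]
```

View pics/w2.png

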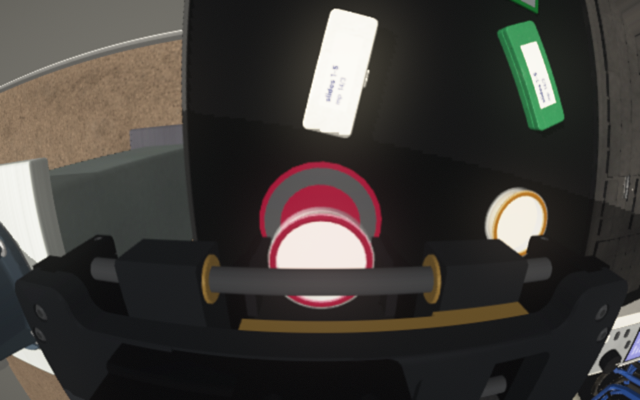

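The held pink dish sits at (321,258) over the pink mat (ring spanning cols 259–381, top row 162); white mailer (341,73), green mailer (532,77), yellow dish (517,221). I'll fit the ring's visible arc and measure the others.

```bash
python3 - <<'E'
from h import *
from scipy.optimize import least_squares
p=cv2.imread("pics/w2.png");c=np.load("pics/w2.npy",allow_pickle=True).item()
h=cv2.cvtColor(p,cv2.COLOR_BGR2HSV)
m=(h[...,1]>120)&(h[...,2]>70)&((h[...,0]>160)|(h[...,0]<5))
m[:150]=0;m[235:]=0;m[:,:250]=0;m[:,390:]=0
pts=[]
for u in range(268,375,2):
    v=np.nonzero(m[:,u])[0]
    if len(v):pts.append((u,v[0]))
w=wpx(c,pts,.003)[:,:2]
f=least_squares(lambda q:np.hypot(*(w-q[:2]).T)-q[2],[.444,.1,.045],loss="soft_l1",f_scale=.001)
print("pink mat",f.x.round(4),f.cost)
blob(p,c,517,221,40,.016)
blob(p,c,532,77,75,.015,lo=60,sat=None)
blob(p,c,341,73,72,.015)
E
```

```text
pink mat [0.4434 0.1013 0.0448] 9.680347120312515e-07
rect c (0.601675537109375, 0.1068152313232422) size 51 67 long ang -23.5 circ (0.601, 0.1052) D 67
rect c (0.6049761352539063, 0.21958505249023438) size 43 84 long ang -65.8 circ (0.6058, 0.2197) D 90
rect c (0.45739614868164064, 0.2067130126953125) size 84 35 long ang 76.5 circ (0.4563, 0.2069) D 88
```

>>> {"api": "send_rows", "payload": {
  "plan": [
    [255,0.001,0,0.02,0],
    [255,0,0,0.016,0],
    [255,0,0,0.006,0],
    [255,0,0,0.003,0],
    [255,0,0,0.001,0],
    [255,0,0,0,0],
    [255,0,0,0,0],
    [255,0,0,0,0]
  ]
}}

```text
time_s: 6.75
position: [0.4442, 0.1013, 0.0211]
tcp_rot: [[0.0, 1.0, 0.001], [1.0, -0.0, -0.0], [-0.0, 0.001, -1.0]]
force: [0.1, 0.3, -1.6]
opening: 0.653
grasp_force: 30.0
```

>>> {"api": "send_rows", "payload": {
  "plan": [
    [255,0,0,0.001,0],
    [255,0,0,0,0],
    [255,0,0,0,0]
  ]
}}

```text
time_s: 7.0
position: [0.4439, 0.1015, 0.0198]
tcp_rot: [[-0.0, 1.0, 0.0], [1.0, 0.0, -0.0], [-0.0, 0.0, -1.0]]
force: [-0.6, -0.8, -0.1]
opening: 0.653
grasp_force: 30.0
```

>>> {"api": "send_rows", "payload": {
  "plan": [
    [255,0,0,0.0005,0],
    [180,0,0,0,0],
    [60,0,0,0,0],
    [0,0,0,0,0],
    [0,0,0,0,0],
    [0,0,0,0,0],
    [0,0,0,-0.01,0],
    [0,0,0,-0.03,0],
    [0,0,0,-0.03,0],
    [0,0,0.015,-0.03,0],
    [0,0,0.03,0,0],
    [0,0,0.035,0,0],
    [0,0,0.035,0,0],
    [0,0,0.03,0,0],
    [0,0,0.014,0,0],
    [0,0,0,0,0],
    [0,0,0,0,0]
  ]
}}

```text
time_s: 8.42
position: [0.6023, 0.1014, 0.1191]
tcp_rot: [[0.0, 1.0, -0.001], [1.0, -0.0, 0.0], [0.0, -0.001, -1.0]]
force: [-0.3, 0.3, -0.1]
opening: 1.001
grasp_force: 0.0
```

```bash
python3 - <<'E'
from h import *
s,c,p,d=wlook("w3");print(s["opening"])
# expected pixel of the dish
r=c["rotation"].T@(np.array([.6036,.1015,.016])-c["xyz"]);t=np.arctan2(np.hypot(r[0],r[1]),r[2]);k=t/np.hypot(r[0],r[1])*c["fx"]
u,v=int(c["cx"]+k*r[0]),int(c["cy"]+k*r[1]);print(u,v)
blob(p,c,u,v,45,.016)
p,d=capture("top");cv2.imwrite("pics/top1.png",p);ct=calibration("top")
h=cv2.cvtColor(p,cv2.COLOR_BGR2HSV)
E
```

```text
t 8.4167 tcp [0.6023 0.1014 0.1191] yaw 90.0
1.0008744741579485
321 208
rect c (0.6059053955078125, 0.10073752593994141) size 62 65 long ang -37.2 circ (0.6056, 0.1004) D 67
```

View pics/w3.png

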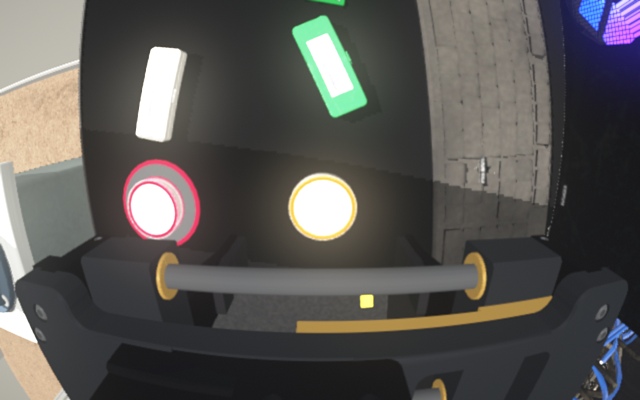

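>>> {"api": "send_rows", "payload": {
  "plan": [
    [0,0,0.002,0.02,0],
    [0,0,0,0.035,0],
    [0,0,0,0.025,0],
    [0,0,0,0.012,0],
    [0,0,0,0.006,0],
    [0,0,0,0,0],
    [0,0,0,0,0],
    [0,0,0,0,0]
  ]
}}

```text
time_s: 9.18
position: [0.6058, 0.1015, 0.0226]
tcp_rot: [[-0.0, 1.0, 0.003], [1.0, 0.0, -0.0], [-0.0, 0.003, -1.0]]
force: [-0.7, 0.6, -0.6]
opening: 0.996
grasp_force: 0.0
```

>>> {"api": "send_rows", "payload": {
  "plan": [
    [0,0,-0.001,0.004,0],
    [0,0,0,0,0],
    [120,0,0,0,0],
    [255,0,0,0,0],
    [255,0,0,0,0],
    [255,0,0,0,0],
    [255,0,0,0,0],
    [255,0,0,0,0],
    [255,0,0,0,0],
    [255,0,0,0,0]
  ]
}}

```text
time_s: 10.02
position: [0.6039, 0.1014, 0.0171]
tcp_rot: [[-0.0, 1.0, 0.0], [1.0, 0.0, -0.0], [-0.0, 0.0, -1.0]]
force: [-0.1, -0.1, 0.6]
opening: 0.654
grasp_force: 30.0
```

>>> {"api": "send_rows", "payload": {
  "plan": [
    [255,0,0,-0.015,0],
    [255,0,0,-0.025,0],
    [255,-0.005,-0.006,-0.01,0],
    [255,-0.012,-0.015,0,0],
    [255,-0.018,-0.023,0,0],
    [255,-0.022,-0.028,0,0],
    [255,-0.022,-0.028,0,0],
    [255,-0.022,-0.028,0,0],
    [255,-0.018,-0.023,0,0],
    [255,-0.012,-0.015,0,0],
    [255,-0.008,-0.0085,0,0],
    [255,0,0,0.012,0],
    [255,0,0,0.012,0],
    [255,0,0,0,0],
    [255,0,0,0,0],
    [255,0,0,0,0]
  ]
}}

```text
time_s: 11.35
position: [0.4298, -0.0376, 0.0433]
tcp_rot: [[-0.0, 1.0, 0.001], [1.0, 0.0, -0.0], [-0.0, 0.001, -1.0]]
force: [0.3, 0.4, -0.4]
opening: 0.657
grasp_force: 30.0
```

```bash
python3 - <<'E'
from h import *
from scipy.optimize import least_squares
s,c,p,d=wlook("w4");print(s["opening"])
h=cv2.cvtColor(p,cv2.COLOR_BGR2HSV)
m=(h[...,1]>120)&(h[...,2]>70)&(h[...,0]>10)&(h[...,0]<35)
pts=[]
for u in range(262,385,2):
    v=np.nonzero(m[140:235,u])[0]
    if len(v):pts.append((u,v[0]+140))
w=wpx(c,pts,.003)[:,:2];w=w[abs(np.hypot(*(w-[.4295,-.0375]).T)-.045)<.005];print(len(w))
f=least_squares(lambda q:np.hypot(*(w-q[:2]).T)-q[2],[.4295,-.0375,.045],loss="soft_l1",f_scale=.001)
print("yellow mat",f.x.round(4),f.cost)
E
```

```text
t 11.35 tcp [ 0.4298 -0.0376  0.0433] yaw 90.03
0.6573062000904782
62
yellow mat [ 0.4291 -0.0369  0.045 ] 1.6439789303002006e-06
```

Good, on target. Lower about 23 mm.

>>> {"api": "send_rows", "payload": {
  "plan": [
    [255,0,0,0.012,0],
    [255,0,0,0.007,0],
    [255,0,0,0.002,0],
    [255,0,0,0.001,0],
    [255,0,0,0,0],
    [255,0,0,0,0],
    [255,0,0,0,0]
  ]
}}

```text
time_s: 11.98
position: [0.4295, -0.0376, 0.0213]
tcp_rot: [[-0.0, 1.0, 0.0], [1.0, 0.0, -0.0], [-0.0, 0.0, -1.0]]
force: [-0.4, 0.5, -1.1]
opening: 0.658
grasp_force: 30.0
```

>>> {"api": "send_rows", "payload": {
  "plan": [
    [255,0,0,0.0012,0],
    [255,0,0,0,0],
    [180,0,0,0,0],
    [60,0,0,0,0],
    [0,0,0,0,0],
    [0,0,0,0,0],
    [0,0,0,0,0],
    [0,0,0,-0.01,0],
    [0,0,0,-0.03,0],
    [0,0,0,-0.03,0],
    [0,0,0,-0.03,0]
  ]
}}

```text
time_s: 12.9
position: [0.4285, -0.0373, 0.1205]
tcp_rot: [[0.0, 1.0, -0.002], [1.0, -0.0, 0.001], [0.001, -0.002, -1.0]]
force: [0.2, 0.2, 0.2]
opening: 0.995
grasp_force: 0.0
```

>>> {"api": "send_rows", "payload": {
  "plan": [
    [0,0.015,0.01,0,0],
    [0,0.03,0.02,0,0],
    [0,0.03,0.021,0,0],
    [0,0.03,0.021,0,0],
    [0,0.03,0.021,0,0],
    [0,0.03,0.021,0,0],
    [0,0.03,0.021,0,0],
    [0,0.03,0.021,0,0],
    [0,0.02,0.014,0,0],
    [0,0.013,0.008,0,0],
    [0,0,0,0,-0.06],
    [0,0,0,0,-0.12],
    [0,0,0,0,-0.12],
    [0,0,0,0,-0.08],
    [0,0,0,0,-0.039],
    [0,0,0,0,0],
    [0,0,0,0,0]
  ]
}}

```text
time_s: 14.32
position: [0.6069, 0.2204, 0.1195]
tcp_rot: [[-0.406, 0.914, -0.001], [0.914, 0.406, -0.0], [0.0, -0.001, -1.0]]
force: [-0.6, 0.3, -0.2]
opening: 0.998
grasp_force: 0.0
```

```bash
python3 - <<'E'
from h import *
s,c,p,d=wlook("w5")
h=cv2.cvtColor(p,cv2.COLOR_BGR2HSV)
p2=capture("top")[0];cv2.imwrite("pics/top2.png",p2)
E
```

```text
t 14.3167 tcp [0.6069 0.2204 0.1195] yaw 113.94
```

View pics/w5.png

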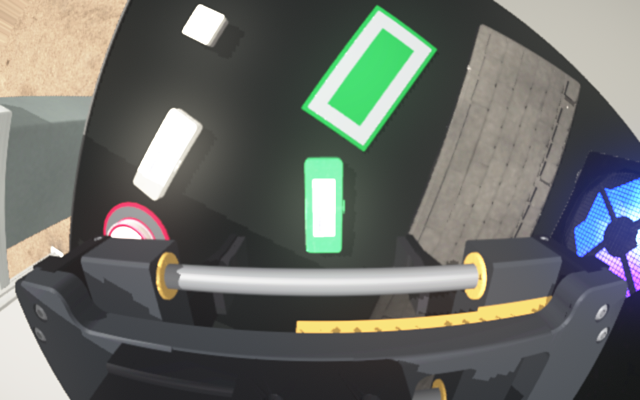

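Green mailer at (323,205), aligned with the jaws (clasp nub on its right at (344,207)); green mat at (369,78), box at (205,25).

```bash
python3 - <<'E'
from h import *
p=cv2.imread("pics/w5.png");c=np.load("pics/w5.npy",allow_pickle=True).item()
print("mailer body corners mean",wpx(c,[(304,158),(342,157),(343,252),(306,253)],.015).mean(0).round(4), wpx(c,[(323,158),(324.5,252)],.015).round(4))
blob(p,c,323,205,52,.015,lo=60)
blob(p,c,369,78,85,.003,lo=60)
blob(p,c,205,25,32,.017,lo=80)
E
```

```text
mailer body corners mean [0.6096 0.2221 0.015 ] [[0.5918 0.2603 0.015 ]
 [0.6273 0.1841 0.015 ]]
rect c (0.6091065673828125, 0.22146708679199217) size 91 91 long ang -20.2 circ (0.6091, 0.2215) D 93
rect c (0.6088289184570312, 0.33153195190429685) size 136 102 long ang 80.5 circ (0.6007, 0.3366) D 144
rect c (0.45238638305664064, 0.3281155700683594) size 32 37 long ang -7.8 circ (0.4522, 0.328) D 45
```

>>> {"api": "send_rows", "payload": {
  "plan": [
    [0,0.014,0.002,0.015,-0.015],
    [0,0,0,0.035,0],
    [0,0,0,0.025,0],
    [0,0,0,0.016,0],
    [0,0,0,0.007,0],
    [0,0,0,0.003,0],
    [0,0,0,0,0],
    [0,0,0,0,0],
    [0,0,0,0,0],
    [100,0,0,0,0],
    [200,0,0,0,0],
    [255,0,0,0,0],
    [255,0,0,0,0],
    [255,0,0,0,0],
    [255,0,0,0,0],
    [255,0,0,0,0],
    [255,0,0,0,0],
    [255,0,0,0,0]
  ]
}}

```text
time_s: 15.92
position: [0.6034, 0.234, 0.0188]
tcp_rot: [[-0.42, 0.907, -0.0], [0.907, 0.42, 0.0], [0.0, -0.0, -1.0]]
force: [0.8, -1.0, 0.9]
opening: 0.405
grasp_force: 0.0
```

>>> {"api": "send_rows", "payload": {
  "plan": [
    [255,0,0,0,0],
    [255,0,0,0,0],
    [255,0,0,0,0],
    [255,0,0,-0.015,0],
    [255,0,0,-0.02,0],
    [255,0,0,-0.015,0],
    [255,0,0,0,0],
    [255,0,0,0,0]
  ]
}}

```text
time_s: 16.58
position: [0.604, 0.2342, 0.0696]
tcp_rot: [[-0.421, 0.907, 0.002], [0.907, 0.421, 0.0], [-0.0, 0.002, -1.0]]
force: [0.4, -0.1, -0.8]
opening: 0.364
grasp_force: 30.0
```

```bash
python3 - <<'E'
from h import *
c=np.load("pics/w5.npy",allow_pickle=True).item()
w=wpx(c,[(378,7),(436,49),(363,150),(303,108)],.003)[:,:2]
print(w.round(4),w.mean(0).round(4),[np.degrees(np.arctan2(*(a-b)[::-1])).round(1) for a,b in((w[0],w[3]),(w[1],w[2]))])
E
```

```text
[[0.5808 0.4026]
 [0.6428 0.3919]
 [0.6211 0.2795]
 [0.5595 0.2915]] [0.6011 0.3414] [np.float64(79.2), np.float64(79.1)]
```

>>> {"api": "send_rows", "payload": {
  "plan": [
    [255,0.015,0.007,0,0],
    [255,0.025,0.012,0,0],
    [255,0.03,0.014,0,0],
    [255,0.025,0.012,0,0],
    [255,0.015,0.006,0,0],
    [255,0,0,0,0.06],
    [255,0,0,0,0.12],
    [255,0,0,0,0.12],
    [255,0,0,0,0.12],
    [255,0,0,0,0.12],
    [255,0,0,0,0.06],
    [255,0,0,0,0.021],
    [255,0,0,0,0],
    [255,0,0,0,0],
    [255,0,0,0,0]
  ]
}}

```text
time_s: 17.83
position: [0.6033, 0.355, 0.0684]
tcp_rot: [[0.185, 0.983, -0.001], [0.983, -0.185, -0.0], [-0.0, -0.001, -1.0]]
force: [-0.1, 0.1, 0.7]
opening: 0.364
grasp_force: 30.0
```

```bash
python3 - <<'E'
from h import *
s,c,p,d=wlook("w6");print(s["opening"])
E
```

```text
t 17.8333 tcp [0.6033 0.355  0.0684] yaw 79.34
0.36399680703289544
```

View pics/w6.png

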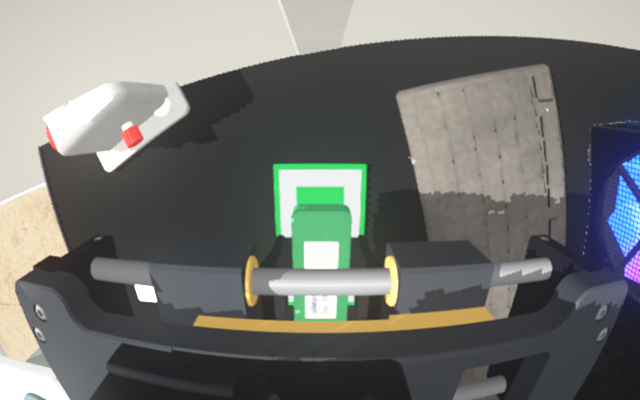

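The mailer is held parallel to and centred in the green mat (mailer cols 293–351, end at row 206; mat cols 273–367, far edge row 163). Check the end position along the mat.

```bash
python3 - <<'E'
from h import *
c=np.load("pics/w6.npy",allow_pickle=True).item()
ex=np.array([.185,.983]);ey=np.array([.983,-.185])
e=wpx(c,[(295,206),(349,206)],.0646)[:,:2];m=wpx(c,[(273,163),(367,163)],.003)[:,:2]
C=np.array([.601,.3412])
for n,q in(("mailer end",e),("mat edge",m)):print(n,((q-C)@ex).round(4),((q-C)@ey).round(4))
E
```

```text
mailer end [0.0449 0.0449] [-0.0131  0.0147]
mat edge [0.0586 0.0586] [-0.0334  0.0326]
```

>>> {"api": "send_rows", "payload": {
  "plan": [
    [255,-0.0015,0,0.015,0],
    [255,0,0,0.015,0],
    [255,0,0,0.01,0],
    [255,0,0,0.004,0],
    [255,0,0,0.001,0],
    [255,0,0,0,0],
    [255,0,0,0,0],
    [255,0,0,0,0]
  ]
}}

```text
time_s: 18.55
position: [0.6036, 0.3541, 0.0244]
tcp_rot: [[0.186, 0.983, 0.001], [0.983, -0.186, 0.0], [0.001, 0.001, -1.0]]
force: [-0.0, -0.0, -0.6]
opening: 0.362
grasp_force: 30.0
```

>>> {"api": "send_rows", "payload": {
  "plan": [
    [255,0,0,0.002,0],
    [255,0,0,0,0],
    [255,0,0,0,0],
    [255,0,0,0,0]
  ]
}}

```text
time_s: 18.88
position: [0.6032, 0.3538, 0.022]
tcp_rot: [[0.186, 0.983, 0.0], [0.983, -0.186, 0.0], [0.0, 0.0, -1.0]]
force: [0.6, 0.1, -0.8]
opening: 0.365
grasp_force: 30.0
```

>>> {"api": "send_rows", "payload": {
  "plan": [
    [255,0,0,0.0007,0],
    [180,0,0,0,0],
    [60,0,0,0,0],
    [0,0,0,0,0],
    [0,0,0,0,0],
    [0,0,0,0,0],
    [0,0,0,-0.01,0],
    [0,0,0,-0.025,0],
    [0,0,0,-0.03,0],
    [0,0,0,-0.03,-0.05],
    [0,-0.007,-0.019,0,0],
    [0,-0.013,-0.035,0,0],
    [0,-0.013,-0.035,0,0],
    [0,-0.013,-0.035,0,0],
    [0,-0.007,-0.02,0,0],
    [0,0,0,0,0],
    [0,0,0,0,0]
  ]
}}

```text
time_s: 20.3
position: [0.4527, 0.3211, 0.1171]
tcp_rot: [[0.136, 0.991, 0.001], [0.991, -0.136, 0.0], [0.0, 0.001, -1.0]]
force: [-0.3, -0.0, -0.4]
opening: 1.0
grasp_force: 0.0
```

```bash
python3 - <<'E'
from h import *
s,c,p,d=wlook("w7")
p2=capture("top")[0];cv2.imwrite("pics/top3.png",p2)
a=cv2.resize(p[90:390,180:580],None,fx=2,fy=2);
cv2.imwrite("pics/w7c.png",a)
E
```

```text
t 20.3 tcp [0.4527 0.3211 0.1171] yaw 82.2
```

View pics/w7c.png

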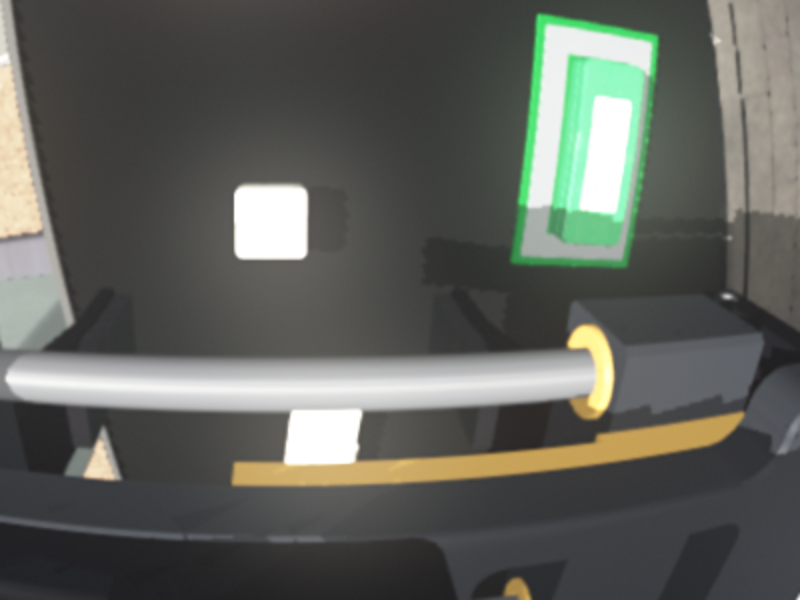

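Box top at crop (271,221), square to the jaws; the green mailer lies inside its border; the white mailer's end is well behind the jaws.

```bash
python3 - <<'E'
from h import *
p=cv2.imread("pics/w7.png");c=np.load("pics/w7.npy",allow_pickle=True).item()
blob(p,c,315,200,32,.017,lo=150)
q=wpx(c,[(180+271/2,90+221/2)],.017)[0];print(q)
d=q[:2]-[.4527,.3211];print("tool dx,dy",d@[.136,.991],d@[.991,-.136])
E
```

```text
rect c (0.4494962768554687, 0.3293555603027344) size 32 30 long ang 82.2 circ (0.4498, 0.329) D 41
[0.45002903 0.3295318  0.017     ]
tool dx,dy 0.007992662457622752 -0.0037936524972561883
```

>>> {"api": "send_rows", "payload": {
  "plan": [
    [0,0.007,-0.0035,0.015,0],
    [0,0,0,0.035,0],
    [0,0,0,0.025,0],
    [0,0,0,0.014,0],
    [0,0,0,0.007,0],
    [0,0,0,0.003,0],
    [0,0,0,0,0],
    [0,0,0,0,0],
    [100,0,0,0,0],
    [255,0,0,0,0],
    [255,0,0,0,0],
    [255,0,0,0,0],
    [255,0,0,0,0],
    [255,0,0,0,0],
    [255,0,0,0,0],
    [255,0,0,0,0],
    [255,0,0,0,0],
    [255,0,0,0,0],
    [255,0,0,0,0],
    [255,0,0,0,0]
  ]
}}

```text
time_s: 22.07
position: [0.4507, 0.3284, 0.0171]
tcp_rot: [[0.137, 0.991, -0.0], [0.991, -0.137, -0.0], [-0.0, -0.0, -1.0]]
force: [0.4, 1.0, -0.1]
opening: 0.331
grasp_force: 30.0
```

```bash
python3 - <<'E'
from h import *
p,d=capture("top");c=calibration("top");cv2.imwrite("pics/top4.png",p)
h=cv2.cvtColor(p,cv2.COLOR_BGR2HSV)
def box(n,u,v,r,z,sel):
    m=np.zeros(p.shape[:2],bool);m[v-r:v+r,u-r:u+r]=True;print(n,*rect(m&sel,c,z))
W=(h[...,1]<60)&(h[...,2]>150)
box("pink dish inside",282,243,25,.016,W);box("yellow dish inside",339,251,23,.016,W)
box("pink mat",282,243,25,.003,h[...,2]>75)
cv2.imwrite("pics/crop4.png",cv2.resize(p[150:290,140:420],None,fx=2.8,fy=2.8,interpolation=cv2.INTER_CUBIC))
E
```

```text
pink dish inside [0.4457 0.1011] (0.4461, 0.1019) (45, 45) -88.7
yellow dish inside [ 0.4311 -0.0376] (0.4315, -0.0374) (43, 43) -88.7
pink mat [0.4441 0.1005] (0.4451, 0.1006) (89, 89) -88.3
```

View pics/crop4.png

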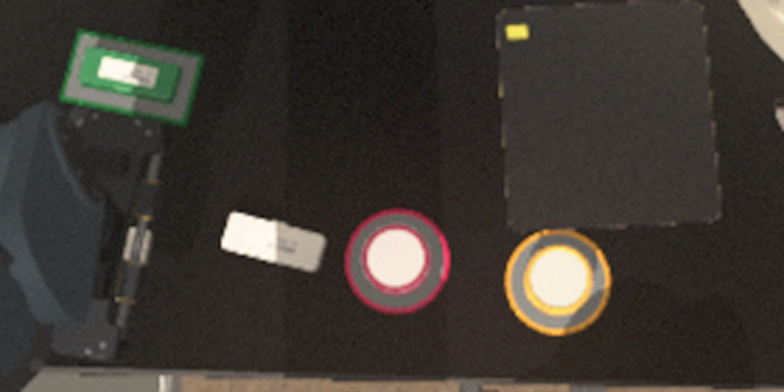

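Top crop: pink dish (396,259), yellow dish (558,277) centred on their mats, green mailer centred and aligned on its mat, white mailer unmoved. Carry the box over.

>>> {"api": "send_rows", "payload": {
  "plan": [
    [255,0,0,-0.015,0],
    [255,0,0,-0.025,0],
    [255,0,0,-0.025,0],
    [255,0,0,-0.015,0],
    [255,-0.012,0.001,0,0],
    [255,-0.024,0.003,0,0],
    [255,-0.032,0.0035,0,0],
    [255,-0.034,0.004,0,0],
    [255,-0.034,0.004,0,0],
    [255,-0.032,0.0035,0,0],
    [255,-0.026,0.003,0,0],
    [255,-0.018,0.002,0,0],
    [255,-0.014,0.001,0,0],
    [255,0,0,0.015,0],
    [255,0,0,0.02,0],
    [255,0,0,0,0],
    [255,0,0,0,0],
    [255,0,0,0,0]
  ]
}}

```text
time_s: 23.62
position: [0.4442, 0.1009, 0.0621]
tcp_rot: [[0.137, 0.991, -0.001], [0.991, -0.137, -0.0], [-0.0, -0.001, -1.0]]
force: [0.0, -0.9, -0.3]
opening: 0.327
grasp_force: 30.0
```

```bash
python3 - <<'E'
from h import *
s,c,p,d=wlook("w8")
cv2.imwrite("pics/w8c.png",cv2.resize(p[130:330,190:450],None,fx=3,fy=3))
E
```

```text
t 23.6167 tcp [0.4442 0.1009 0.0621] yaw 82.15
```

View pics/w8c.png

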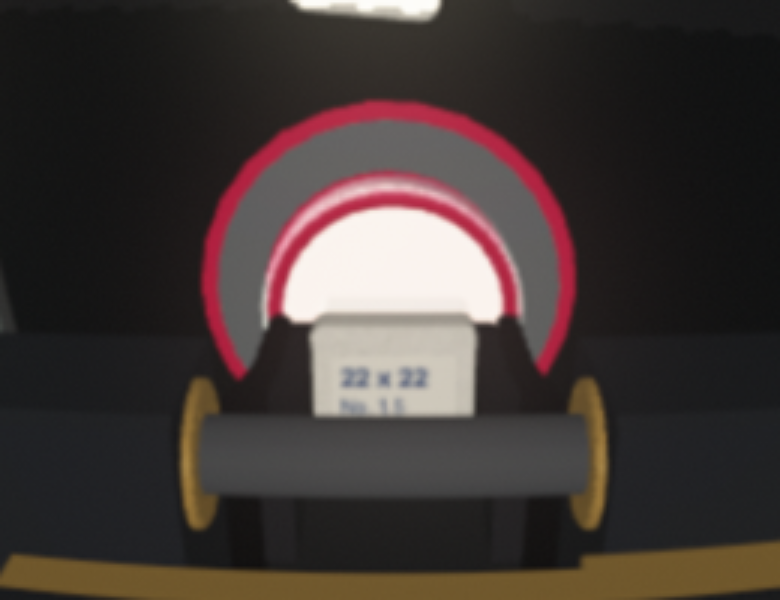

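Box centred across the dish (crop cols 310–475 vs lid 268–520). Check the fore-aft fit from the box's front edge (row ~322) and the lid's far edge (row ~190).

```bash
python3 - <<'E'
from h import *
c=np.load("pics/w8.npy",allow_pickle=True).item()
ex=np.array([.137,.991]);ey=np.array([.991,-.137]);T=np.array([.4442,.1009])
f=lambda u,v:(190+u/3,130+v/3)
for n,q in(("box edge",wpx(c,[f(312,322),f(475,322)],.062)),("lid far",wpx(c,[f(392,186)],.019)),("lid sides",wpx(c,[f(268,300),f(519,300)],.019))):
    d=q[:,:2]-T;print(n,(d@ex).round(4),(d@ey).round(4))
E
```

```text
box edge [0.0151 0.0151] [-0.0134  0.0148]
lid far [0.0289] [0.0004]
lid sides [0.003 0.003] [-0.0271  0.0286]
```

>>> {"api": "send_rows", "payload": {
  "plan": [
    [255,0,0,0.01,0],
    [255,0,0,0.009,0],
    [255,0,0,0.004,0],
    [255,0,0,0.001,0],
    [255,0,0,0,0],
    [255,0,0,0,0],
    [255,0,0,0,0],
    [255,0,0,0,0]
  ]
}}

```text
time_s: 24.33
position: [0.4449, 0.1011, 0.0384]
tcp_rot: [[0.136, 0.991, 0.001], [0.991, -0.136, -0.0], [0.0, 0.001, -1.0]]
force: [0.1, 0.1, -0.8]
opening: 0.327
grasp_force: 30.0
```

>>> {"api": "send_rows", "payload": {
  "plan": [
    [255,0,0,0.0015,0],
    [255,0,0,0,0],
    [255,0,0,0,0],
    [255,0,0,0,0]
  ]
}}

```text
time_s: 24.67
position: [0.4447, 0.1011, 0.0367]
tcp_rot: [[0.137, 0.991, 0.0], [0.991, -0.137, 0.0], [0.0, 0.0, -1.0]]
force: [-1.0, -0.8, 0.2]
opening: 0.326
grasp_force: 30.0
```

>>> {"api": "send_rows", "payload": {
  "plan": [
    [255,0,0,0.0005,0],
    [255,0,0,0,0],
    [200,0,0,0,0],
    [130,0,0,0,0],
    [60,0,0,0,0],
    [0,0,0,0,0],
    [0,0,0,0,0],
    [0,0,0,0,0],
    [0,0,0,-0.01,0],
    [0,0,0,-0.03,0],
    [0,0,0,-0.035,0],
    [0,0,0,-0.035,0],
    [0,0,0,-0.02,0],
    [0,0,0,0,0],
    [0,0,0,0,0]
  ]
}}

```text
time_s: 25.92
position: [0.4452, 0.1011, 0.1671]
tcp_rot: [[0.136, 0.991, 0.003], [0.991, -0.136, -0.0], [0.0, 0.003, -1.0]]
force: [-0.1, 0.1, -0.7]
opening: 0.993
grasp_force: 0.0
```

```bash
python3 - <<'E'
from h import *
s,c,p,d=wlook("w9");print(s["force"].round(2),s["opening"])
cv2.imwrite("pics/w9c.png",cv2.resize(p[0:290,100:540],None,fx=1.8,fy=1.8))
E
```

```text
t 25.9167 tcp [0.4452 0.1011 0.1671] yaw 82.16
[-0.14  0.14 -0.67] 0.9927557780663143
```

View pics/w9c.png

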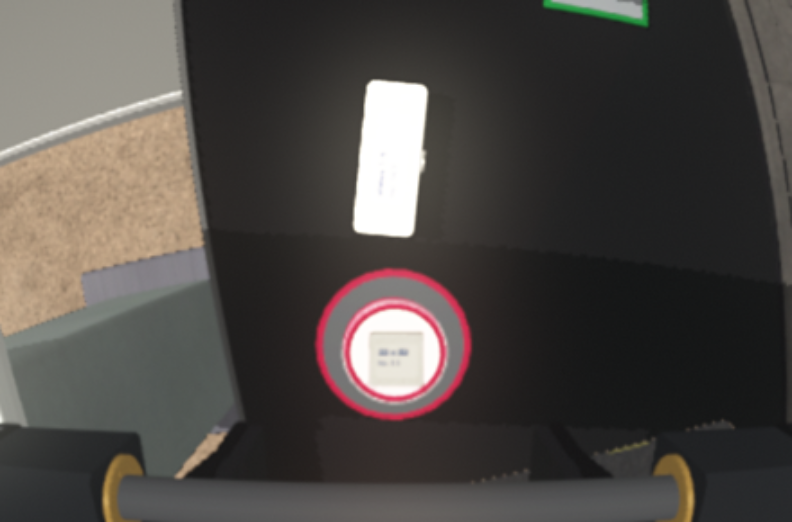

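The box (396,358) stands centred on the pink lid (395,354), the dish is centred in its ring, and the white mailer is in place. The robot is clear, so I'm handing in.

```bash
python3 -c "
from rig import *
print(hand_in())"
```

```text
the job is handed in; nothing more can be done
None
```

The job is handed in at about 26 s: both dishes and the green mailer are on their mats, the coverslip box sits centred on the pink lid, the white mailer is unmoved, and the gripper is open and clear.

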